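# Clamp a lens cell with the slotted clamp screw

## Task

Take the orange flat screwdriver from its green stand and, keeping its blade well down in the slot, turn the brass clamp screw clockwise until the black jaw holds the dark lens cell snugly against the back stop: gently, because the glass must not be squeezed hard (about 15 N is right) and the blade must not be forced. Then stand the driver back in the hole of its stand and let go; work the clamp with the driver only and leave everything else where it is.

Things in the scene. Friction and masses are not known exactly. Their poses are not given: they have to be found in the camera images.
- driver: Loose flat screwdriver, 116 mm long, about 120 g, starts upright in the stand. Origin: middle of the blade's tip edge; z up its axis to the handle, x along the blade's width. Blade 16 mm wide (x), 2.4 mm thick (y), last 2 mm thinned to 1.6; shaft 9 mm thick; flange 34 mm across at z 46-50 mm; orange handle 24 x 24 mm, sides across x and y, at z 50-116 mm. Grip firmly (40 N) to turn.
- driver_grip (a point): Good point to grip on the handle's axis, 90 mm above the blade's tip; axes as the driver's.
- stand: Fixed green block, 66 x 66 mm, 60 mm high; origin under its centre, z up. One round vertical hole, 22 mm across, 54 mm deep, in the middle of its top. With the driver in, the flange rests on the top and the blade's tip is 14 mm above the block's underside. It stands on the left or the right of the clamp.
- clamp: Fixed lens clamp: aluminium base 200 (x) x 76 x 16 mm, origin under its centre. Grey block 56 x 56 mm, 40 mm high, at x = -67 mm carries the upright brass screw at x = -66, y = 0. Then towards +x: jaw, lens cell, back stop (grey block with sprung black pad). The stop's setting along x varies and is not given: the jaw must close 3 to 8.5 mm from fully open before it clamps.
- screw_head: Head of the brass clamp screw, 28 mm across; it turns with the screw about the vertical. Origin at the middle of the slot's floor, 46 mm above the table; z up, x along the slot. The slot runs right across the head, 3.8 mm wide and 5 mm deep: the head's top is 51 mm above the table. The screw does not rise or sink.
- screw (a joint): Clamp screw, rad: 0 fully open, grows clockwise from above (tightening), limit 2.2; starts at 0 to 0.2. Moves the jaw 6 mm per rad; stays where left. Drag 0.18 N m turning (0.12 to 0.18 felt at a pause); each newton of clamp force adds 0.006 N m, so a rise of 0.09 is right. Once jaw, cell and pad meet (at 0.5 to 1.4 rad) force rises some 90 N per rad. Blade play in the slot 0.1 rad each way.
- jaw: Black moving jaw of the clamp, 46 mm wide, 8 mm thick, top 37 mm above the table; origin at the foot of its clamping face; it slides along the clamp's +x, towards the cell and the stop.
- cell: Loose dark steel lens cell, 44 x 44 x 14 mm, 80 g, with a round glass lens in its top; lies on the clamp's base between jaw and back stop. Origin at the centre of its underside. The jaw slides it against the stop. The glass is spoilt above 25 N of clamp force; less than 8 N does not hold it.
- spare_cell: Bystander: like the lens cell, but blue, lying on the table; origin at the centre of its underside.
- cleaner: Bystander: white bottle, 44 mm across, 120 mm high; origin under its centre.
- eyepiece: Bystander: black eyepiece tube, 52 mm across, 75 mm high, standing; origin under its centre.
- penlight: Bystander: small aluminium torch, about 115 mm long, 18 mm wide, lying; origin near its middle, underside.
- occluder: Bystander: black eye paddle, a disc 60 mm across with a 105 mm handle, lying flat; origin under the disc.
- tray: Bystander: fixed white tray of lenses, 100 x 100 mm, 35 mm high; stands on the side of the clamp where the stand is not; origin under its centre.

How it is judged:
By the outcome, as a careful person would: the job done as asked, in the order asked, and still so for the second after the job is handed in, with the robot touching nothing.
It also fails if it takes over 67 s, if anything falls off the work surface, if the arm or the gripper's body presses on something with over 40 N, if the wrist force passes 120 N, or if a joint passes its speed limit or range.

## Robot

A 6-joint arm with a two-finger parallel gripper is mounted at the origin on the work surface. World frame = base frame: x ahead of the robot, y to its left, z up, the work surface at z = 0. Lengths are in m, angles in rad, forces in N, time in s.
With the tool pointing down it reaches from about 0.25 to 0.775 m from the base axis. Payload 4 kg.
Tool frame: the origin (TCP) lies at the very end of the fingers, on their centre line; the grasp point (between the pads) lies tcp_to_grasp behind it (tcp_to_grasp is the distance from the TCP to the grasp point, in m); z points along the fingers, y is the direction in which the jaws open and shut (so a half turn about z gives the same grasp; the last joint's range is limited). The gripper opens to 94 mm and grips with 3 to 60 N. Pads are 16 mm wide; open, the fingers measure 119 mm over their backs; the gripper's body (75 mm by 177 mm) begins 78 mm behind the grasp point.
Start: joints at [-1.25, 0.087, 1.371, -0, 1.684, -0.103], TCP at [0.226, -0.501, 0.206] pointing down, gripper open.
Joint ranges: [-3.1, 3.1], [-0.76, 2.03], [0.27, 2.55], [-1.08, 4.22], [0.17, 2.65], [-2.57, 2.57]. Speed limits (rad/s): [2.79, 2.79, 3.14, 3.14, 3.14, 3.14].

## Interface

Orientations are given as [roll, pitch, yaw] about the fixed x, y, z axes, in that order (R = Rz(yaw) Ry(pitch) Rx(roll)).
In Python, from bench import * gives the robot as it stands.
- The arm moves only by the tool play_rows, never from a script. Its argument "rows" is a list of rows, each a list of 3 entries, a list of its own where there are three numbers: the finger opening in cm, from 0 to 9.4, then the shift along the world's x, y, z in cm, then the turn, a rotation vector about the world's x, y, z in rad. A call has 1 to 8 rows; each row is the pose to reach, as a shift and turn from the pose commanded when the call began; what a row does not reach only later rows make up. A row lasts 1/12 s, in which the tool goes at most 41.7 mm and 7.16 degrees, less where a joint would pass 70% of its speed; a pose out of reach is approached as far as the arm can. A call with a gripper value outside its range is refused whole. The fingers move at their own pace and stop on an object; the grip force is fixed at half the most. Time passes only in rows, so rows that repeat a pose let the fingers close. It gives the time, the measured TCP pose, the force and the opening at its end, in the units of the state.
- get_obs(): the state, without advancing time (a new reading comes with each control period).
- snapshot(name): name is "scene" or "side" or "wrist"; returns a dict with "pixels" (420x560x3 uint8, red, green, blue), "fx", "fy", "cx", "cy" (pixels), "rvec" (rotation vector, rad) and "tvec" (3), from world to camera coordinates, as OpenCV has them. Camera axes: x right, y down, z forward; pixel columns grow to the right and rows downward; lengths in m; the calibration is good to about 2 mm. The wrist camera is an equidistant fisheye: a pixel r from the principal point sees the ray r / f radians off the axis. A picture is of the moment at which its call begins. There is no depth.
- close_job(): hands the job in, once; it reports no verdict.
Trained networks look in the newest picture that a camera, given by its name, has taken for a name from the list of things; names that differ only in an ending like _2 or _b are one class to them, and where a whole thing is asked for, a point or a joint stands for the part that bears it (a point fixed in the world has none). Each returns a list of dicts, best first, with "confidence" (0 to 1); they miss things now and then, are a little off and sometimes report something else, mostly with a low value. They report only what shows in the picture. A call takes as long as a camera call.
- silhouettes(camera, label): "mask" (420x560 bool, what is visible of it) and "point" ([row, column] in pixels, amid what is visible of it).
The state is a dict: "time": time; "joint_positions": joint angles; "qvel": joint speeds; "joint_torque": joint torques, N m; "tool_pos": TCP position; "ee_rot": TCP orientation; "wrist_force": force on the tool from outside, world axes, zero at the start; "wrist_torque": the same for the moment, N m; "width": finger opening in m.
Only numpy, scipy, OpenCV 4.12 (cv2) and the standard library are available. Lean on these libraries where they do the work, as an engineer would, in place of code of your own. Each camera call takes 0.05 s, during which the arm holds its last target. There are 200 camera calls.

## Working session

There is one attempt and no reset: what is moved stays moved. The work goes in short steps, Python scripts to look and compute and a tool call to move; the robot and the scene stay as the last step left them, time stands still between calls to the robot, and variables do not carry over. Pictures are saved under pics/ and viewed, about 8 in all and at most 12, crops included, and the job is handed in when it is done.

Besides the shell and the picture viewer there is one more tool, called after "Request:" by a JSON object that holds its "fn" and its "kwargs", one argument or row to a line. play_rows: Moves the arm, as the interface text tells. Its arguments: {"type":"object","properties":{"rows":{"type":"array"}},"required":["rows"]}

```bash
mkdir -p pics; ls; cat > h.py <<'E'
from bench import *
import numpy as np, cv2
from scipy.spatial.transform import Rotation as R
def cam(n):
    s=snapshot(n); return s
def ray(s,rc,wrist=False):
    r,c=rc; x=(c-s['cx'])/s['fx']; y=(r-s['cy'])/s['fy']
    if wrist:
        t=np.hypot(x,y); d=np.array([x/t*np.sin(t),y/t*np.sin(t),np.cos(t)]) if t>1e-9 else np.array([0,0,1.])
    else: d=np.array([x,y,1.])
    M=R.from_rotvec(np.ravel(s['rvec'])).as_matrix(); t=np.ravel(s['tvec'])
    return -M.T@t, M.T@d
def at(s,rc,z,wrist=False):
    o,d=ray(s,rc,wrist); return o+d*(z-o[2])/d[2]
def proj(s,p,wrist=False):
    M=R.from_rotvec(np.ravel(s['rvec'])).as_matrix(); q=M@np.asarray(p)+np.ravel(s['tvec'])
    if wrist:
        h=np.hypot(q[0],q[1]); t=np.arctan2(h,q[2]); k=t/max(h,1e-9); return np.array([s['cy']+s['fy']*q[1]*k, s['cx']+s['fx']*q[0]*k])
    return np.array([s['cy']+s['fy']*q[1]/q[2], s['cx']+s['fx']*q[0]/q[2]])
E
python3 - <<'E'
from h import *
o=get_obs(); print({k:np.round(v,3) for k,v in o.items()}) 
import bench; print([k for k in dir(bench) if not k.startswith('_')])
ims=[]
for n in ['scene','side','wrist']:
    s=cam(n); cv2.imwrite(f'pics/{n}0.png',s['pixels'][:,:,::-1]); 
    print(n,s['fx'],s['cx'],s['cy'],np.round(ray(s,(s['cy'],s['cx']))[0],3),np.round(ray(s,(s['cy'],s['cx']))[1],3))
    for l in ['driver','stand','clamp','screw_head','jaw','cell','tray','cleaner','eyepiece']:
        z={'driver':.12,'stand':.06,'clamp':.016,'screw_head':.051,'jaw':.037,'cell':.03,'tray':.035,'cleaner':.06,'eyepiece':.0375}[l]
        for d in silhouettes(n,l)[:2]:
            if d['confidence']>.3: print(l,round(d['confidence'],2),np.round(d['point']),d['mask'].sum(),np.round(at(s,d['point'],z,n=='wrist'),3))
E
```

```text
pics
{'time': np.float64(0.0), 'joint_positions': array([-1.25 ,  0.088,  1.372, -0.   ,  1.684, -0.103]), 'qvel': array([-0.   ,  0.001, -0.002, -0.001, -0.002,  0.001]), 'joint_torque': array([ 2.0000e-03, -3.4017e+01, -3.0243e+01,  7.2000e-02,  3.3000e-02,
       -0.0000e+00]), 'tool_pos': array([ 0.226, -0.501,  0.204]), 'ee_rot': array([-3.139, -0.   ,  0.424]), 'wrist_force': array([ 0.297,  0.041, -1.003]), 'wrist_torque': array([-0.017,  0.011,  0.032]), 'width': np.float64(0.094)}
['IKError', 'close_job', 'get_obs', 'silhouettes', 'snapshot', 'tcp_to_grasp']
scene 392.65155918894226 278.53146589305726 209.4619032058814 [ 1.098 -0.468  0.642] [-0.554  0.514 -0.654]
driver 0.5 [131. 311.] 237 [0.49 0.22 0.12]
stand 0.84 [151. 308.] 711 [0.486 0.217 0.06 ]
clamp 0.81 [213. 263.] 1458 [ 0.55  -0.011  0.016]
screw_head 0.55 [187. 393.] 271 [0.737 0.251 0.051]
screw_head 0.4 [186. 254.] 93 [0.49  0.017 0.051]
jaw 0.49 [196. 260.] 96 [0.514 0.011 0.037]
cell 0.68 [253. 161.] 2192 [ 0.502 -0.26   0.03 ]
cell 0.67 [204. 268.] 185 [0.546 0.01  0.03 ]
tray 0.96 [250. 159.] 2172 [ 0.497
[... 175 characters left out ...]

side 515.1887965264275 273.6430459503039 208.82603441296618 [0.178 0.829 1.184] [ 0.287 -0.584 -0.759]
driver 0.76 [306. 278.] 255 [0.445 0.277 0.12 ]
stand 0.8 [319. 276.] 638 [0.447 0.281 0.06 ]
clamp 0.84 [244. 295.] 1239 [0.508 0.024 0.016]
jaw 0.47 [239. 295.] 73 [0.511 0.023 0.037]
cell 0.69 [238. 282.] 207 [0.547 0.027 0.03 ]
tray 0.56 [180. 340.] 1108 [ 0.476 -0.244  0.035]
cleaner 0.93 [142. 270.] 347 [ 0.733 -0.288  0.06 ]
cleaner 0.64 [318. 274.] 801 [0.454 0.28  0.06 ]
eyepiece 0.69 [171. 241.] 359 [ 0.772 -0.151  0.038]
eyepiece 0.68 [178. 343.] 1036 [ 0.472 -0.255  0.038]
wrist 325.19226210127806 281.0420132018255 212.7583425335971 [ 0.287 -0.473  0.382] [-0.214 -0.097 -0.972]
```

```bash
python3 -c "
import cv2,numpy as np
a=cv2.imread('pics/scene0.png');b=cv2.imread('pics/side0.png')
cv2.imwrite('pics/two.png',cv2.resize(np.vstack([a,b]),None,fx=.7,fy=.7))"
```

```text
(no output)
```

View pics/scene0.png

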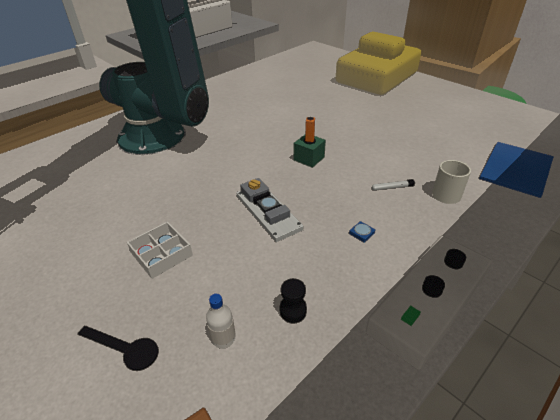

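The picture shows the driver in its stand at (310,131)/(308,151), clamp with the screw at (254,186), the tray at (160,250), bottle and eyepiece well away. I'll move the wrist camera over them.

Request:
{"fn": "play_rows", "kwargs": {
  "rows": [
    [9.4,[10,30,8],[0,0,0]],
    [9.4,[10,30,8],[0,0,0]],
    [9.4,[10,30,8],[0,0,0]],
    [9.4,[10,30,8],[0,0,0]],
    [9.4,[10,30,8],[0,0,0]],
    [9.4,[10,30,8],[0,0,0]],
    [9.4,[10,30,8],[0,0,0]],
    [9.4,[10,30,8],[0,0,0]]
  ]
}}

```text
time: 2.17
tool_pos: [0.3264, -0.1991, 0.2867]
ee_rot: [3.14, -0.001, 0.424]
wrist_force: [0.8, -0.0, -0.3]
width: 0.094
```

Request:
{"fn": "play_rows", "kwargs": {
  "rows": [
    [9.4,[8,32,4],[0,0,0]],
    [9.4,[8,32,4],[0,0,0]],
    [9.4,[8,32,4],[0,0,0]],
    [9.4,[8,32,4],[0,0,0]],
    [9.4,[8,32,4],[0,0,0]],
    [9.4,[8,32,4],[0,0,0]],
    [9.4,[8,32,4],[0,0,0]],
    [9.4,[8,32,4],[0,0,0]]
  ]
}}

```text
time: 2.83
tool_pos: [0.4061, 0.121, 0.3262]
ee_rot: [3.141, -0.001, 0.424]
wrist_force: [1.4, -0.6, 0.6]
width: 0.0938
```

Request:
{"fn": "play_rows", "kwargs": {
  "rows": [
    [9.4,[0,0,0],[0,0,0]],
    [9.4,[0,0,0],[0,0,0]]
  ]
}}

```text
time: 3.0
tool_pos: [0.4061, 0.1204, 0.3254]
ee_rot: [3.141, 0.001, 0.429]
wrist_force: [-0.1, -0.6, -0.4]
width: 0.094
```

```bash
python3 - <<'E'
from h import *
o=get_obs(); print(np.round(o['tool_pos'],4),np.round(o['ee_rot'],3),o['time'],tcp_to_grasp)
n='wrist'; s=cam(n); cv2.imwrite(f'pics/w1.png',s['pixels'][:,:,::-1]); 
print(np.round(ray(s,(s['cy'],s['cx']),True)[0],3))
for l in ['driver','stand','clamp','screw_head','jaw','cell']:
        z={'driver':.13,'stand':.06,'clamp':.016,'screw_head':.051,'jaw':.037,'cell':.03}[l]
        for d in silhouettes(n,l)[:2]:
            if d['confidence']>.3: print(l,round(d['confidence'],2),np.round(d['point']),d['mask'].sum(),np.round(at(s,d['point'],z,n=='wrist'),3))
E
```

```text
[0.4061 0.1204 0.3254] [3.141e+00 1.000e-03 4.290e-01] 3.0 0.0188
[0.466 0.149 0.502]
driver 0.72 [111. 197.] 729 [0.454 0.251 0.13 ]
stand 0.76 [118. 215.] 1712 [0.452 0.242 0.06 ]
clamp 0.6 [144. 370.] 4254 [0.514 0.021 0.016]
clamp 0.56 [117. 547.] 555 [ 0.742 -0.284  0.016]
screw_head 0.58 [164. 366.] 292 [0.483 0.023 0.051]
jaw 0.64 [147. 372.] 233 [0.51  0.023 0.037]
cell 0.66 [132. 382.] 840 [0.537 0.017 0.03 ]
```

View pics/w1.png

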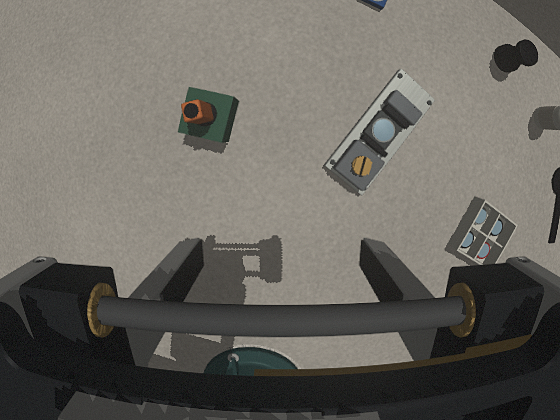

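The wrist picture shows stand and driver at about (210,118), orange handle top near (192,110), the screw with its slot at (362,166), cell at (383,130). Next, top-down rectified crops at the proper heights.

```bash
cat >> h.py <<'E'
def ortho(s,x0,y0,half,z,n=390):
    # rows: world x decreasing downwards, cols: world y decreasing to right
    u=(np.arange(n)+.5)/n*2*half-half
    X,Y=np.meshgrid(x0-u,y0-u,indexing='ij'); P=np.stack([X,Y,np.full_like(X,z)],-1)
    M=R.from_rotvec(np.ravel(s['rvec'])).as_matrix(); q=P@M.T+np.ravel(s['tvec'])
    h=np.hypot(q[...,0],q[...,1]); k=np.arctan2(h,q[...,2])/h
    return cv2.remap(np.ascontiguousarray(s['pixels'][:,:,::-1]),(s['cx']+s['fx']*q[...,0]*k).astype(np.float32),(s['cy']+s['fy']*q[...,1]*k).astype(np.float32),cv2.INTER_CUBIC)
E
python3 - <<'E'
from h import *
s=cam('wrist')
A=ortho(s,.455,.25,.045,.13); B=ortho(s,.483,.023,.04,.051)
cv2.imwrite('pics/o1.png',np.hstack([A,B]))
for l,z in [('stand',.06),('clamp',.016),('screw_head',.051)]:
    m=silhouettes('wrist',l)[0]['mask']
    pts=np.argwhere(m); w=np.array([at(s,p,z,True)[:2] for p in pts],np.float32)
    print(l,cv2.minAreaRect(w*1000))
E
```

```text
stand ((452.8440856933594, 252.9234619140625), (66.0459213256836, 74.84956359863281), 10.705376625061035)
clamp ((542.038330078125, 14.520587921142578), (78.30964660644531, 198.70216369628906), 77.54676818847656)
screw_head ((478.155517578125, 28.75740623474121), (27.124855041503906, 28.84421730041504), 7.0888543128967285)
```

View pics/o1.png

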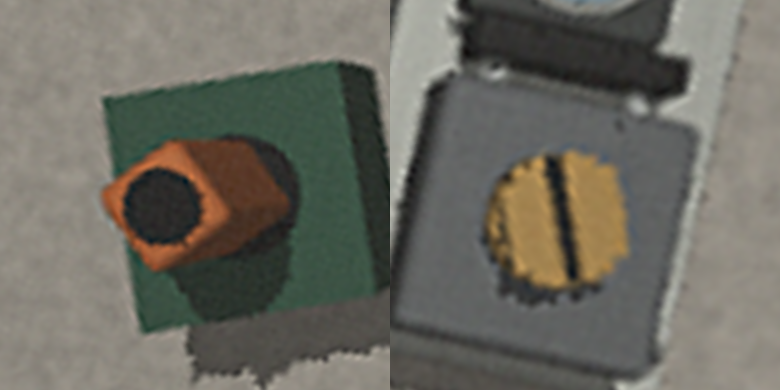

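The rectified view shows the handle's top centred near (167,204), i.e. world (0.453,0.2565), with sides at about 33.5° mod 90. The slot runs (550,152)–(573,278), about +10° in yaw. I'll go above the driver at yaw 123.5°.

Request:
{"fn": "play_rows", "kwargs": {
  "rows": [
    [9.4,[4.7,13.5,-6],[0,0,1.73]],
    [9.4,[4.7,13.5,-6],[0,0,1.73]],
    [9.4,[4.7,13.5,-6],[0,0,1.73]],
    [9.4,[4.7,13.5,-6],[0,0,1.73]],
    [9.4,[4.7,13.5,-6],[0,0,1.73]],
    [9.4,[4.7,13.5,-6],[0,0,1.73]],
    [9.4,[4.7,13.5,-6],[0,0,1.73]],
    [9.4,[4.7,13.5,-6],[0,0,1.73]]
  ]
}}

```text
time: 4.22
tool_pos: [0.4532, 0.2538, 0.265]
ee_rot: [-3.141, 0.001, 1.43]
wrist_force: [-0.3, 0.2, 0.8]
width: 0.0939
```

Request:
{"fn": "play_rows", "kwargs": {
  "rows": [
    [9.4,[0,0,0],[0,0,0.73]],
    [9.4,[0,0,0],[0,0,0.73]],
    [9.4,[0,0,0],[0,0,0.73]],
    [9.4,[0,0,0],[0,0,0.73]],
    [9.4,[0,0,0],[0,0,0.73]],
    [9.4,[0,0,0],[0,0,0.73]],
    [9.4,[0,0,0],[0,0,0.73]],
    [9.4,[0,0,0],[0,0,0.73]]
  ]
}}

```text
time: 4.88
tool_pos: [0.4533, 0.2535, 0.2654]
ee_rot: [3.142, 0.0, 2.151]
wrist_force: [-0.0, -0.2, 0.4]
width: 0.0939
```

```bash
python3 - <<'E'
from h import *
o=get_obs(); print(np.round(o['tool_pos'],4),np.round(o['ee_rot'],3),np.round(o['joint_positions'],3))
s=cam('wrist')
print(np.round(ray(s,(s['cy'],s['cx']),True)[0],3))
A=ortho(s,.453,.256,.045,.13); B=ortho(s,.453,.256,.045,.06)
cv2.imwrite('pics/o2.png',np.hstack([A,B]))
for n in ['scene','side']:
    s=cam(n); d=silhouettes(n,'driver')[0]; print(n,d['confidence'],d['point'],np.round([proj(s,(.453,.2565,z)) for z in (.13,.064)],1), np.argwhere(d['mask']).min(0),np.argwhere(d['mask']).max(0))
E
```

```text
[0.4533 0.2535 0.2654] [3.142 0.    2.151] [ 0.401  0.015  1.329 -0.     1.798 -0.179]
[0.415 0.311 0.442]
scene 0.78 [130.8, 310.2] [[118.4 310. ]
 [139.7 309.3]] [117 304] [143 315]
side 0.74 [191.6, 339.6] [[295.4 278.1]
 [309.5 278.3]] [189 319] [202 352]
```

View pics/o2.png

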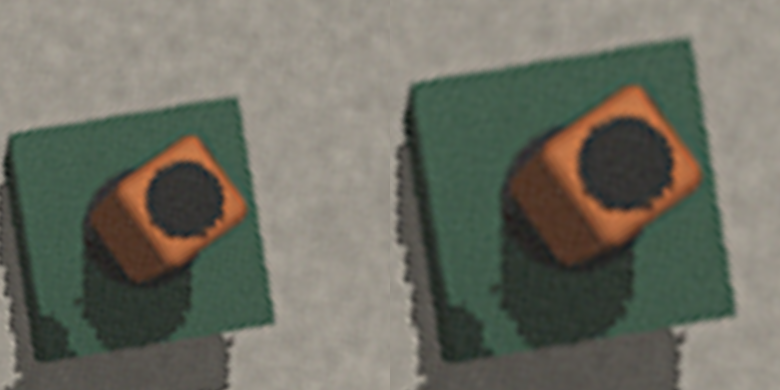

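The handle's top is now centred at (185,199) in the left panel, i.e. about (0.4525,0.2575), angle about 35°. Descending and gripping.

Request:
{"fn": "play_rows", "kwargs": {
  "rows": [
    [9.4,[-0.1,0.4,-4],[0,0,0.04]],
    [9.4,[-0.1,0.4,-7],[0,0,0.04]],
    [9.4,[-0.1,0.4,-10],[0,0,0.04]],
    [9.4,[-0.1,0.4,-13],[0,0,0.04]],
    [9.4,[-0.1,0.4,-16],[0,0,0.04]],
    [9.4,[-0.1,0.4,-18],[0,0,0.04]],
    [9.4,[-0.1,0.4,-18],[0,0,0.04]],
    [4.5,[-0.1,0.4,-18],[0,0,0.04]]
  ]
}}

```text
time: 5.8
tool_pos: [0.4514, 0.2573, 0.0847]
ee_rot: [-3.139, -0.001, 2.193]
wrist_force: [-0.1, 0.6, -0.3]
width: 0.0901
```

Request:
{"fn": "play_rows", "kwargs": {
  "rows": [
    [4.0,[0,0,0],[0,0,0]],
    [3.0,[0,0,0],[0,0,0]],
    [2.0,[0,0,0],[0,0,0]],
    [0,[0,0,0],[0,0,0]],
    [0,[0,0,0],[0,0,0]],
    [0,[0,0,0],[0,0,0]]
  ]
}}

```text
time: 6.3
tool_pos: [0.4525, 0.2577, 0.0861]
ee_rot: [3.141, 0.0, 2.194]
wrist_force: [-0.2, -0.7, 0.2]
width: 0.0507
```

Request:
{"fn": "play_rows", "kwargs": {
  "rows": [
    [0,[0,0,0],[0,0,0]],
    [0,[0,0,0],[0,0,0]],
    [0,[0,0,0],[0,0,0]],
    [0,[0,0,0],[0,0,0]],
    [0,[0,0,0],[0,0,0]],
    [0,[0,0,0],[0,0,0]]
  ]
}}

```text
time: 6.8
tool_pos: [0.4522, 0.2576, 0.0854]
ee_rot: [3.142, -0.0, 2.194]
wrist_force: [-0.2, 0.8, 0.8]
width: 0.0237
```

Request:
{"fn": "play_rows", "kwargs": {
  "rows": [
    [0,[0,0,0.6],[0,0,0]],
    [0,[0,0,1.8],[0,0,0]],
    [0,[0,0,3.5],[0,0,0]],
    [0,[0,0,5.5],[0,0,0]],
    [0,[0,0,8],[0,0,0]],
    [0,[0,0,11],[0,0,0]],
    [0,[0,0,13],[0,0,0]],
    [0,[0,0,13],[0,0,0]]
  ]
}}

```text
time: 7.47
tool_pos: [0.4546, 0.2588, 0.2225]
ee_rot: [3.13, 0.002, 2.194]
wrist_force: [0.5, 0.6, -0.5]
width: 0.0238
```

```bash
python3 - <<'E'
from h import *
o=get_obs(); print(np.round(o['tool_pos'],4),np.round(o['ee_rot'],3),np.round(o['wrist_force'],2),o['width'])
C=[]
for n in ['scene','side','wrist']:
    s=cam(n); p=s['pixels'][:,:,::-1].copy()
    t=o['tool_pos']; c=proj(s,(t[0],t[1],t[2]-.071),n=='wrist'); print(n,c)
    r,k=int(c[0]),int(c[1]); w=30 if n!='wrist' else 60; r=min(max(r,w),420-w)
    C.append(cv2.resize(p[r-w:r+w,k-w:k+w],(260,260),interpolation=cv2.INTER_CUBIC))
cv2.imwrite('pics/l.png',np.hstack(C))
E
```

```text
[0.4546 0.2588 0.2225] [3.130e+00 2.000e-03 2.194e+00] [ 0.47  0.6  -0.45] 0.023837091154355214
scene [111.04234632 311.26768813]
side [291.07874474 276.93831853]
wrist [226.39286315 284.57374179]
```

View pics/l.png

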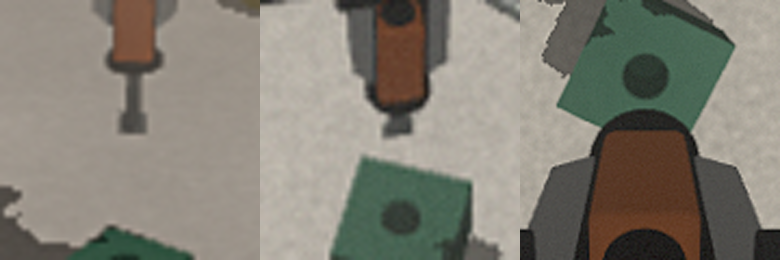

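The crops show the blade broadside in both scene (119–147 wide) and side views, so its width runs along about 35.5° and the tool yaw is blade + 90°. Now wrist views of the screw from two opposite yaws, to cancel hand-eye error.

Request:
{"fn": "play_rows", "kwargs": {
  "rows": [
    [0,[9.2,-21.7,0],[0,0,1.12]],
    [0,[9.2,-21.7,0],[0,0,1.12]],
    [0,[9.2,-21.7,-1],[0,0,1.12]],
    [0,[9.2,-21.7,-2],[0,0,1.12]],
    [0,[9.2,-21.7,-4],[0,0,1.12]],
    [0,[9.2,-21.7,-4],[0,0,1.12]],
    [0,[9.2,-21.7,-4],[0,0,1.12]],
    [0,[9.2,-21.7,-4],[0,0,1.12]]
  ]
}}

```text
time: 8.28
tool_pos: [0.5426, 0.037, 0.17]
ee_rot: [-3.141, -0.009, 3.129]
wrist_force: [-0.3, 0.3, -1.0]
width: 0.0236
```

Request:
{"fn": "play_rows", "kwargs": {
  "rows": [
    [0,[0,0,0],[0,0,0.12]],
    [0,[0,0,0],[0,0,0.12]],
    [0,[0,0,0],[0,0,0.12]],
    [0,[0,0,0],[0,0,0.12]]
  ]
}}

```text
time: 8.62
tool_pos: [0.5435, 0.0409, 0.1742]
ee_rot: [3.141, -0.002, -3.038]
wrist_force: [0.3, -0.1, -1.0]
width: 0.0235
```

```bash
cat > m.py <<'E'
from h import *
import sys,pickle
o=get_obs(); print(np.round(o['tool_pos'],4),np.round(o['ee_rot'],3),o['time'])
s=cam('wrist'); pickle.dump((s,o),open(f'{sys.argv[1]}.pkl','wb'))
A=ortho(s,.480,.027,.03,.051)
cv2.imwrite(f'pics/{sys.argv[1]}.png',A)
for d in silhouettes('wrist','screw_head')[:2]:
    m=d['mask'].astype(np.uint8); w=np.array([at(s,p,.051,True)[:2] for p in np.argwhere(m)],np.float32)
    print(round(d['confidence'],2),m.sum(),np.round(w.mean(0),4),cv2.minEnclosingCircle(w*1000),cv2.fitEllipse(cv2.convexHull(w*1000)))
E
python3 m.py v190
```

```text
[0.5435 0.0409 0.1742] [ 3.141e+00 -2.000e-03 -3.038e+00] 8.6167
0.64 746 [0.4777 0.0269] ((478.0135803222656, 26.438762664794922), 14.794356346130371) ((477.5361328125, 26.86111068725586), (27.6898136138916, 28.81716537475586), 126.61865997314453)
```

Request:
{"fn": "play_rows", "kwargs": {
  "rows": [
    [0,[-2,-0.5,0],[0,0,-0.12]],
    [0,[-3,-1,0],[0,0,-0.24]],
    [0,[-5,-1,0],[0,0,-0.36]],
    [0,[-6,-1,0],[0,0,-0.48]],
    [0,[-8,-1.2,0],[0,0,-0.6]],
    [0,[-9,-1.5,0],[0,0,-0.72]],
    [0,[-11,-2,0],[0,0,-0.84]],
    [0,[-13.2,-2.4,0],[0,0,-0.96]]
  ]
}}

```text
time: 9.38
tool_pos: [0.4116, 0.0167, 0.1755]
ee_rot: [3.141, 0.0, 2.281]
wrist_force: [-0.5, -0.1, -1.1]
width: 0.0239
```

Request:
{"fn": "play_rows", "kwargs": {
  "rows": [
    [0,[0,0,0],[0,0,-0.12]],
    [0,[0,0,0],[0,0,-0.24]],
    [0,[0,0,0],[0,0,-0.36]],
    [0,[0,0,0],[0,0,-0.48]],
    [0,[0,0,0],[0,0,-0.6]],
    [0,[0,0,0],[0,0,-0.72]],
    [0,[0,0,0],[0,0,-0.84]],
    [0,[0,0,0],[0,0,-0.96]]
  ]
}}

```text
time: 10.05
tool_pos: [0.4121, 0.0169, 0.1757]
ee_rot: [3.141, -0.0, 1.321]
wrist_force: [-1.0, -0.1, -1.4]
width: 0.0241
```

Request:
{"fn": "play_rows", "kwargs": {
  "rows": [
    [0,[0,0,0],[0,0,-0.12]],
    [0,[0,0,0],[0,0,-0.24]],
    [0,[0,0,0],[0,0,-0.36]],
    [0,[0,0,0],[0,0,-0.48]],
    [0,[0,0,0],[0,0,-0.6]],
    [0,[0,0,0],[0,0,-0.72]],
    [0,[0,0,0],[0,0,-0.84]],
    [0,[0,0,0],[0,0,-0.96]]
  ]
}}

```text
time: 10.72
tool_pos: [0.4121, 0.0169, 0.1757]
ee_rot: [3.141, -0.001, 0.361]
wrist_force: [-0.5, -0.3, -0.6]
width: 0.024
```

Request:
{"fn": "play_rows", "kwargs": {
  "rows": [
    [0,[0,0,0],[0,0,-0.12]],
    [0,[0,0,0],[0,0,-0.22]],
    [0,[0,0,0],[0,0,-0.22]],
    [0,[0,0,0],[0,0,-0.22]]
  ]
}}

```text
time: 11.05
tool_pos: [0.4121, 0.0168, 0.1756]
ee_rot: [3.141, -0.0, 0.15]
wrist_force: [0.1, 0.5, -0.9]
width: 0.0236
```

```bash
python3 m.py v10; python3 - <<'E'
import cv2,numpy as np,pickle
from h import *
a=cv2.imread('pics/v190.png');b=cv2.imread('pics/v10.png')
cv2.imwrite('pics/vv.png',np.hstack([a,b]))
# slot line fit: dark pixels within 11 mm of head centre
for f,c in [('v190',(477.7,26.7)),('v10',None)]:
    s,o=pickle.load(open(f+'.pkl','rb'))
    print(f,np.round(ray(s,(0,0),True)[0],3))
E
```

```text
[0.4121 0.0168 0.1756] [ 3.141 -0.     0.15 ] 11.05
0.62 701 [0.4779 0.0267] ((477.8700866699219, 26.73257064819336), 14.420991897583008) ((478.0697021484375, 26.71985626220703), (27.464702606201172, 27.808841705322266), 17.10323715209961)
v190 [0.475 0.035 0.351]
v10 [0.478 0.028 0.353]
```

View pics/vv.png

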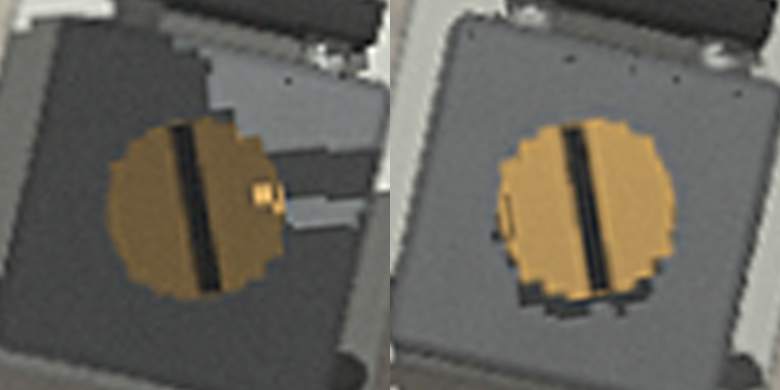

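Both views agree: head centre (0.4778, 0.0268) (panel pixels ~(195,209) and (586,208)), slot angle about 9.5°. Moving over it with tool yaw 1.737.

Request:
{"fn": "play_rows", "kwargs": {
  "rows": [
    [0,[2,0.3,0],[0,0,0.12]],
    [0,[4,0.6,0],[0,0,0.24]],
    [0,[6.57,1.0,0],[0,0,0.36]],
    [0,[6.57,1.0,0],[0,0,0.48]],
    [0,[6.57,1.0,0],[0,0,0.6]],
    [0,[6.57,1.0,0],[0,0,0.72]],
    [0,[6.57,1.0,0],[0,0,0.84]],
    [0,[6.57,1.0,0],[0,0,0.96]]
  ]
}}

```text
time: 11.82
tool_pos: [0.4779, 0.0267, 0.1753]
ee_rot: [-3.141, 0.0, 1.115]
wrist_force: [-0.6, 0.5, -0.8]
width: 0.0236
```

Request:
{"fn": "play_rows", "kwargs": {
  "rows": [
    [0,[0,0,0],[0,0,0.12]],
    [0,[0,0,-1],[0,0,0.24]],
    [0,[0,0,-2],[0,0,0.36]],
    [0,[0,0,-3],[0,0,0.48]],
    [0,[0,0,-4],[0,0,0.6]],
    [0,[0,0,-4.5],[0,0,0.627]],
    [0,[0,0,-4.5],[0,0,0.627]],
    [0,[0,0,-4.5],[0,0,0.627]]
  ]
}}

```text
time: 12.48
tool_pos: [0.4777, 0.0267, 0.1303]
ee_rot: [-3.141, -0.0, 1.734]
wrist_force: [0.5, 0.3, -0.9]
width: 0.0238
```

```bash
python3 - <<'E'
from h import *
o=get_obs(); print(np.round(o['tool_pos'],4),np.round(o['ee_rot'],3),np.round(o['wrist_force'],2),np.round(o['wrist_torque'],3),o['time'])
C=[]
for n in ['scene','side']:
    s=cam(n); p=s['pixels'][:,:,::-1]; t=o['tool_pos']; c=proj(s,(t[0],t[1],.055)); hc=proj(s,(.4778,.0268,.051)); r,k=c.astype(int); w=25
    print(n,c,hc, (np.array(c)-(r-w,k-w))*390/50)
    C.append(cv2.resize(p[r-w:r+w,k-w:k+w],(390,390),interpolation=cv2.INTER_CUBIC))
cv2.imwrite('pics/d.png',np.hstack(C))
E
```

```text
[0.4777 0.0267 0.1303] [-3.141 -0.     1.734] [ 0.49  0.28 -0.88] [-0.002 -0.119 -0.054] 12.4833
scene [180.79941625 254.04797395] [182.07885958 254.21303122] [201.23544671 195.37419685]
side [240.2733926  305.37726844] [241.17189353 305.27752459] [197.13246228 197.94269385]
```

View pics/d.png

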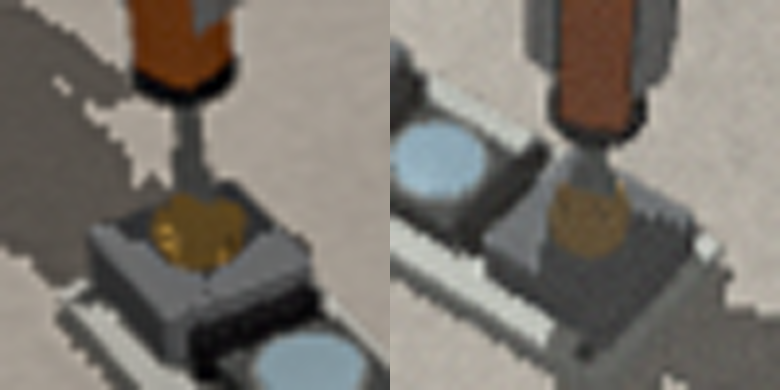

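The blade sits above the head, centred in both views (scene ~(195,200), side ~(590,185)). Lowering slowly while reading force.

Request:
{"fn": "play_rows", "kwargs": {
  "rows": [
    [0,[0,0,-0.3],[0,0,0]],
    [0,[0,0,-0.6],[0,0,0]],
    [0,[0,0,-0.8],[0,0,0]],
    [0,[0,0,-0.9],[0,0,0]],
    [0,[0,0,-1.0],[0,0,0]],
    [0,[0,0,-1.0],[0,0,0]]
  ]
}}

```text
time: 13.08
tool_pos: [0.4777, 0.0266, 0.1202]
ee_rot: [-3.141, -0.0, 1.734]
wrist_force: [0.2, -0.4, -1.2]
width: 0.0241
```

Request:
{"fn": "play_rows", "kwargs": {
  "rows": [
    [0,[0,0,-0.1],[0,0,0]],
    [0,[0,0,-0.2],[0,0,0]],
    [0,[0,0,-0.25],[0,0,0]],
    [0,[0,0,-0.25],[0,0,0]],
    [0,[0,0,-0.25],[0,0,0]]
  ]
}}

```text
time: 13.5
tool_pos: [0.4779, 0.0266, 0.118]
ee_rot: [3.142, 0.0, 1.735]
wrist_force: [-1.6, 0.1, -1.0]
width: 0.024
```

```bash
cat > st.py <<'E'
from h import *
o=get_obs(); print(np.round(o['time'],2),np.round(o['tool_pos'],4),np.round(o['ee_rot'],3),np.round(o['wrist_force'],2),np.round(o['wrist_torque'],3),'q6',np.round(o['joint_positions'][5],3), 'tau6',np.round(o['joint_torque'][5],3))
E
python3 st.py
```

```text
13.5 [0.4779 0.0266 0.118 ] [3.142 0.    1.735] [-1.62  0.09 -1.02] [-0.061 -0.121  0.019] q6 -0.227 tau6 -0.0
```

Request:
{"fn": "play_rows", "kwargs": {
  "rows": [
    [0,[0,0,0],[0,0,-0.04]],
    [0,[0,0,0],[0,0,-0.08]],
    [0,[0,0,0],[0,0,-0.12]],
    [0,[0,0,0],[0,0,-0.16]],
    [0,[0,0,0],[0,0,-0.2]],
    [0,[0,0,0],[0,0,-0.24]],
    [0,[0,0,0],[0,0,-0.28]],
    [0,[0,0,0],[0,0,-0.32]]
  ]
}}

```text
time: 14.17
tool_pos: [0.4781, 0.0267, 0.1181]
ee_rot: [3.141, -0.0, 1.413]
wrist_force: [0.5, -0.2, -0.6]
width: 0.0241
```

```bash
cat >> st.py <<'E'
T=[o['wrist_torque']];F=[o['wrist_force']]
for i in range(4):
    snapshot('wrist'); o=get_obs(); T.append(o['wrist_torque']); F.append(o['wrist_force'])
T=np.array(T); print('Tz',np.round(T[:,2],3),'mean',np.round(T.mean(0),3),'F',np.round(np.mean(F,0),2),np.round(o['ee_rot'],3))
E
python3 st.py
```

```text
14.17 [0.4781 0.0267 0.1181] [ 3.141 -0.     1.413] [ 0.5  -0.24 -0.64] [ 0.069 -0.173  0.212] q6 0.095 tau6 -0.205
Tz [0.212 0.187 0.165 0.204 0.156] mean [ 0.065 -0.153  0.185] F [ 0.39  0.41 -1.19] [ 3.141 -0.     1.416]
```

Request:
{"fn": "play_rows", "kwargs": {
  "rows": [
    [0,[0,0,0],[0,0,-0.03]],
    [0,[0,0,0],[0,0,-0.06]],
    [0,[0,0,0],[0,0,-0.09]],
    [0,[0,0,0],[0,0,-0.12]],
    [0,[0,0,0],[0,0,-0.15]],
    [0,[0,0,0],[0,0,-0.15]]
  ]
}}

```text
time: 14.87
tool_pos: [0.4781, 0.0269, 0.1181]
ee_rot: [3.141, -0.001, 1.265]
wrist_force: [0.2, 1.4, -1.4]
width: 0.0238
```

```bash
python3 st.py; python3 - <<'E'
from h import *
for n in ['wrist','side','scene']:
    s=cam(n)
    for l in ['jaw','cell']:
        for d in silhouettes(n,l)[:1]:
            w=np.array([at(s,p,{'jaw':.037,'cell':.03}[l],n=='wrist')[:2] for p in np.argwhere(d['mask'])],np.float32)*1000
            print(n,l,round(d['confidence'],2),cv2.minAreaRect(w))
E
```

```text
14.87 [0.4781 0.0269 0.1181] [ 3.141e+00 -1.000e-03  1.265e+00] [ 0.23  1.37 -1.35] [ 0.185 -0.256  0.14 ] q6 0.243 tau6 0.384
Tz [0.14  0.199 0.203 0.152 0.133] mean [ 0.179 -0.287  0.165] F [ 0.68  1.07 -1.17] [ 3.141e+00 -1.000e-03  1.265e+00]
wrist jaw 0.65 ((511.8830261230469, 21.57632064819336), (48.791114807128906, 14.668368339538574), 76.87043762207031)
wrist cell 0.91 ((540.9161376953125, 17.507551193237305), (46.88180923461914, 43.36225509643555), 80.36932373046875)
side cell 0.53 ((543.0926513671875, 18.32929229736328), (48.00410842895508, 38.802452087402344), 80.54058837890625)
scene jaw 0.63 ((472.1581726074219, 29.089744567871094), (28.651182174682617, 31.706180572509766), 56.26200485229492)
scene cell 0.56 ((539.923583984375, 11.852014541625977), (50.44132614135742, 41.1577262878418), 77.87576293945312)
```

Request:
{"fn": "play_rows", "kwargs": {
  "rows": [
    [0,[0,0,0],[0,0,-0.03]],
    [0,[0,0,0],[0,0,-0.06]],
    [0,[0,0,0],[0,0,-0.09]],
    [0,[0,0,0],[0,0,-0.12]]
  ]
}}

```text
time: 15.85
tool_pos: [0.4781, 0.0269, 0.1181]
ee_rot: [3.141, -0.001, 1.143]
wrist_force: [0.8, 2.3, -0.7]
width: 0.0242
```

```bash
python3 st.py
```

```text
15.85 [0.4781 0.0269 0.1181] [ 3.141e+00 -1.000e-03  1.143e+00] [ 0.85  2.26 -0.74] [ 0.42  -0.563  0.213] q6 0.365 tau6 -0.103
Tz [0.213 0.138 0.162 0.19  0.215] mean [ 0.463 -0.579  0.183] F [ 1.79  1.67 -1.25] [ 3.141e+00 -1.000e-03  1.145e+00]
```

Request:
{"fn": "play_rows", "kwargs": {
  "rows": [
    [0,[0,0,0],[0,0,-0.03]],
    [0,[0,0,0],[0,0,-0.06]],
    [0,[0,0,0],[0,0,-0.09]]
  ]
}}

```text
time: 16.3
tool_pos: [0.4782, 0.0269, 0.1181]
ee_rot: [3.141, -0.001, 1.054]
wrist_force: [3.3, 2.3, -1.3]
width: 0.0242
```

```bash
python3 st.py
```

```text
16.3 [0.4782 0.0269 0.1181] [ 3.141e+00 -1.000e-03  1.054e+00] [ 3.33  2.31 -1.3 ] [ 0.537 -0.595  0.183] q6 0.454 tau6 -0.103
Tz [0.183 0.186 0.214 0.16  0.189] mean [ 0.58  -0.67   0.186] F [ 2.44  2.07 -1.61] [ 3.141e+00 -1.000e-03  1.056e+00]
```

The side load on the blade is growing (about 3 N across the slot). I'll re-centre slightly along the push while continuing.

Request:
{"fn": "play_rows", "kwargs": {
  "rows": [
    [0,[0.03,0.03,0],[0,0,0]],
    [0,[0.06,0.06,0],[0,0,-0.03]],
    [0,[0.06,0.06,0],[0,0,-0.06]],
    [0,[0.06,0.06,0],[0,0,-0.09]]
  ]
}}

```text
time: 16.83
tool_pos: [0.4784, 0.027, 0.1181]
ee_rot: [3.141, 0.001, 0.964]
wrist_force: [1.8, 0.8, -1.2]
width: 0.0239
```

```bash
python3 st.py
```

```text
16.83 [0.4784 0.027  0.1181] [3.141e+00 1.000e-03 9.640e-01] [ 1.84  0.82 -1.24] [ 0.461 -0.51   0.191] q6 0.546 tau6 -0.104
Tz [0.191 0.184 0.177 0.19  0.21 ] mean [ 0.399 -0.495  0.191] F [ 1.76  1.24 -0.76] [3.141 0.    0.965]
```

Request:
{"fn": "play_rows", "kwargs": {
  "rows": [
    [0,[0.04,0.03,0],[0,0,0]],
    [0,[0.08,0.06,0],[0,0,-0.03]],
    [0,[0.08,0.06,0],[0,0,-0.06]],
    [0,[0.08,0.06,0],[0,0,-0.09]]
  ]
}}

```text
time: 17.37
tool_pos: [0.4786, 0.0273, 0.118]
ee_rot: [-3.141, 0.002, 0.873]
wrist_force: [-0.1, 0.6, 0.1]
width: 0.0239
```

```bash
python3 st.py
```

```text
17.37 [0.4786 0.0273 0.118 ] [-3.141e+00  2.000e-03  8.730e-01] [-0.05  0.57  0.13] [ 0.127 -0.13   0.166] q6 0.637 tau6 -0.106
Tz [0.166 0.191 0.183 0.184 0.146] mean [-0.016  0.028  0.174] F [-0.32 -0.05  0.53] [-3.141e+00  2.000e-03  8.750e-01]
```

Centred; lateral load is gone. Continuing.

Request:
{"fn": "play_rows", "kwargs": {
  "rows": [
    [0,[0,0,0],[0,0,-0.03]],
    [0,[0,0,0],[0,0,-0.06]],
    [0,[0,0,0],[0,0,-0.08]]
  ]
}}

```text
time: 17.82
tool_pos: [0.4788, 0.0274, 0.118]
ee_rot: [-3.141, 0.002, 0.794]
wrist_force: [-0.2, -0.3, 1.0]
width: 0.0238
```

```bash
python3 st.py
```

```text
17.82 [0.4788 0.0274 0.118 ] [-3.141e+00  2.000e-03  7.940e-01] [-0.2  -0.35  0.98] [-0.168  0.178  0.181] q6 0.717 tau6 0.058
Tz [0.181 0.168 0.144 0.152 0.2  ] mean [-0.238  0.318  0.169] F [-1.17 -0.5   1.44] [-3.142e+00  1.000e-03  7.950e-01]
```

Request:
{"fn": "play_rows", "kwargs": {
  "rows": [
    [0,[0,0,0],[0,0,-0.03]],
    [0,[0,0,0],[0,0,-0.06]],
    [0,[0,0,0],[0,0,-0.08]]
  ]
}}

```text
time: 18.27
tool_pos: [0.4789, 0.0274, 0.118]
ee_rot: [3.141, 0.001, 0.714]
wrist_force: [-1.1, -1.5, 2.3]
width: 0.0237
```

```bash
python3 st.py; python3 - <<'E'
from h import *
s=cam('wrist')
cv2.imwrite('pics/j.png',ortho(s,.53,.02,.06,.035,560))
E
```

```text
18.27 [0.4789 0.0274 0.118 ] [3.141e+00 1.000e-03 7.140e-01] [-1.08 -1.52  2.34] [-0.427  0.439  0.183] q6 0.797 tau6 0.071
Tz [0.183 0.206 0.193 0.201 0.146] mean [-0.443  0.528  0.186] F [-1.87 -1.34  2.14] [3.141e+00 1.000e-03 7.150e-01]
```

View pics/j.png

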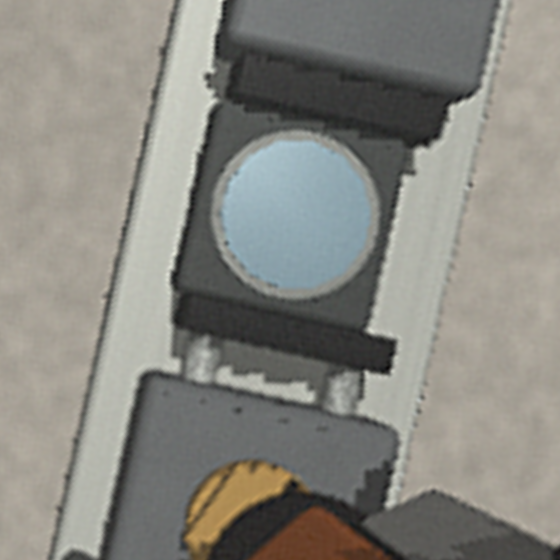

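The picture shows the jaw (180–395,300–370) touching the cell and the cell nearly at the pad (~(330,100)). I'll take small steps from here, easing the centring back.

Request:
{"fn": "play_rows", "kwargs": {
  "rows": [
    [0,[-0.03,-0.03,0],[0,0,0]],
    [0,[-0.04,-0.04,0],[0,0,-0.03]],
    [0,[-0.04,-0.04,0],[0,0,-0.06]]
  ]
}}

```text
time: 18.77
tool_pos: [0.4789, 0.0274, 0.118]
ee_rot: [3.141, -0.0, 0.653]
wrist_force: [-2.2, -1.8, 0.8]
width: 0.0237
```

```bash
python3 st.py
```

```text
18.77 [0.4789 0.0274 0.118 ] [ 3.141 -0.     0.653] [-2.2  -1.81  0.78] [-0.386  0.454  0.262] q6 0.856 tau6 -0.087
Tz [0.262 0.226 0.2   0.22  0.225] mean [-0.412  0.459  0.227] F [-1.73 -1.78  1.78] [ 3.141 -0.     0.655]
```

Request:
{"fn": "play_rows", "kwargs": {
  "rows": [
    [0,[0,0,0],[0,0,-0.03]],
    [0,[0,0,0],[0,0,-0.06]]
  ]
}}

```text
time: 19.13
tool_pos: [0.479, 0.0274, 0.118]
ee_rot: [3.141, -0.0, 0.594]
wrist_force: [-1.8, -2.2, 1.2]
width: 0.0241
```

```bash
python3 st.py
```

```text
19.13 [0.479  0.0274 0.118 ] [ 3.141 -0.     0.594] [-1.78 -2.21  1.22] [-0.441  0.464  0.25 ] q6 0.916 tau6 -0.059
Tz [0.25  0.217 0.272 0.294 0.18 ] mean [-0.438  0.41   0.242] F [-1.84 -1.53  1.39] [ 3.141 -0.     0.596]
```

Request:
{"fn": "play_rows", "kwargs": {
  "rows": [
    [0,[0,0,0],[0,0,-0.02]],
    [0,[0,0,0],[0,0,-0.04]],
    [0,[0,0,0],[0,0,-0.04]]
  ]
}}

```text
time: 19.58
tool_pos: [0.479, 0.0274, 0.118]
ee_rot: [3.141, -0.0, 0.554]
wrist_force: [-1.3, -1.6, 1.1]
width: 0.0236
```

```bash
python3 st.py; python3 st.py | tail -1; python3 st.py | tail -1
```

```text
19.58 [0.479  0.0274 0.118 ] [ 3.141 -0.     0.554] [-1.32 -1.59  1.14] [-0.503  0.298  0.247] q6 0.956 tau6 0.389
Tz [0.247 0.221 0.254 0.233 0.205] mean [-0.446  0.32   0.232] F [-1.24 -1.55  1.33] [ 3.141 -0.     0.555]
Tz [0.205 0.254 0.256 0.267 0.228] mean [-0.466  0.305  0.242] F [-1.04 -1.64  1.34] [ 3.141 -0.     0.555]
Tz [0.228 0.219 0.281 0.227 0.242] mean [-0.45   0.255  0.239] F [-0.82 -1.8   1.19] [ 3.141 -0.     0.554]
```

Request:
{"fn": "play_rows", "kwargs": {
  "rows": [
    [0,[0,0,0],[0,0,-0.015]]
  ]
}}

```text
time: 20.27
tool_pos: [0.479, 0.0274, 0.118]
ee_rot: [3.141, -0.0, 0.539]
wrist_force: [-0.1, -1.4, 0.5]
width: 0.0238
```

```bash
python3 st.py
```

```text
20.27 [0.479  0.0274 0.118 ] [ 3.141 -0.     0.539] [-0.11 -1.43  0.5 ] [-0.488  0.185  0.26 ] q6 0.971 tau6 0.021
Tz [0.26  0.265 0.322 0.271 0.259] mean [-0.471  0.207  0.275] F [-0.52 -1.58  0.92] [ 3.141 -0.     0.54 ]
```

Request:
{"fn": "play_rows", "kwargs": {
  "rows": [
    [0,[0,0,0],[0,0,-0.015]]
  ]
}}

```text
time: 20.55
tool_pos: [0.479, 0.0274, 0.118]
ee_rot: [3.141, -0.0, 0.524]
wrist_force: [0.2, -2.0, 1.3]
width: 0.0237
```

```bash
python3 st.py
```

```text
20.55 [0.479  0.0274 0.118 ] [ 3.141 -0.     0.524] [ 0.22 -1.96  1.31] [-0.47   0.158  0.26 ] q6 0.986 tau6 0.028
Tz [0.26  0.275 0.272 0.259 0.278] mean [-0.473  0.15   0.269] F [-0.13 -1.64  1.1 ] [ 3.141 -0.     0.524]
```

Torque rise is now about 0.09 N m above the running drag (0.181 → 0.272), i.e. about 15 N. Relieving the blade within its play, then lifting out.

Request:
{"fn": "play_rows", "kwargs": {
  "rows": [
    [0,[0,0,0],[0,0,0.04]],
    [0,[0,0,0],[0,0,0.08]],
    [0,[0,0,0],[0,0,0.09]],
    [0,[0,0,0.2],[0,0,0.09]],
    [0,[0,0,0.5],[0,0,0.09]],
    [0,[0,0,1],[0,0,0.09]],
    [0,[0,0,2],[0,0,0.09]],
    [0,[0,0,4],[0,0,0.09]]
  ]
}}

```text
time: 21.42
tool_pos: [0.4775, 0.0278, 0.1569]
ee_rot: [-3.138, 0.003, 0.614]
wrist_force: [1.4, 0.2, -1.0]
width: 0.0239
```

Request:
{"fn": "play_rows", "kwargs": {
  "rows": [
    [0,[0,0,3],[0,0,0.1]],
    [0,[0,3,6],[0,0,0.2]],
    [0,[0,6,6],[0,0,0.3]],
    [0,[-1,9,6],[0,0,0.4]],
    [0,[-2,12,6],[0,0,0.5]],
    [0,[-2.6,14,6],[0,0,0.6]],
    [0,[-2.6,15,6],[0,0,0.7]],
    [0,[-2.6,15,6],[0,0,0.7]]
  ]
}}

```text
time: 22.08
tool_pos: [0.4526, 0.1798, 0.2194]
ee_rot: [3.14, -0.002, 1.319]
wrist_force: [0.5, -0.3, -0.5]
width: 0.0241
```

```bash
python3 - <<'E'
from h import *
o=get_obs(); print(o['time'],np.round(o['tool_pos'],4),np.round(o['ee_rot'],3),np.round(o['wrist_torque'],3),o['width'])
s=cam('wrist'); cam('side')
A=ortho(s,.4525,.2575,.045,.06,390); B=ortho(s,.53,.02,.06,.035,390)
cv2.imwrite('pics/s.png',np.hstack([A,B]))
E
```

```text
22.0833 [0.4526 0.1798 0.2194] [ 3.140e+00 -2.000e-03  1.319e+00] [-0.067 -0.066  0.   ] 0.02409932234433657
```

View pics/s.png

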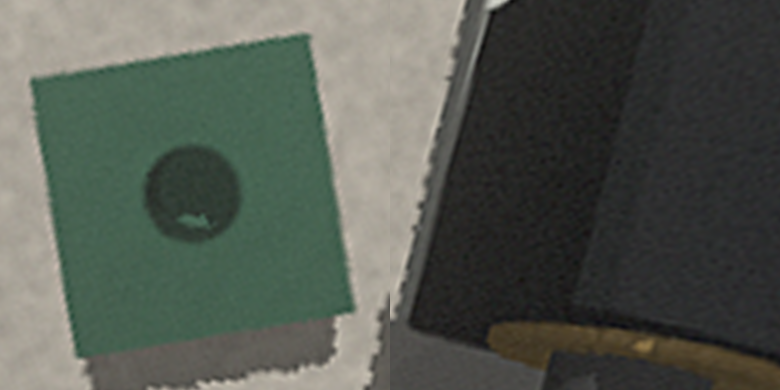

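The stand's hole is centred at (192,193) in the left panel, i.e. (0.453, 0.258), agreeing with where I gripped. Moving over it and lowering.

Request:
{"fn": "play_rows", "kwargs": {
  "rows": [
    [0,[0,3,0],[0,0,0]],
    [0,[0,6,0],[0,0,0]],
    [0,[0,7.8,0],[0,0,0]],
    [0,[0,7.8,0],[0,0,0]],
    [0,[0,7.8,-2],[0,0,0]],
    [0,[0,7.8,-4],[0,0,0]],
    [0,[0,7.8,-6],[0,0,0]],
    [0,[0,7.8,-6],[0,0,0]]
  ]
}}

```text
time: 22.85
tool_pos: [0.4509, 0.2528, 0.1536]
ee_rot: [-3.135, 0.006, 1.311]
wrist_force: [0.1, 0.3, -2.1]
width: 0.0238
```

```bash
python3 st.py|head -1
```

```text
22.85 [0.4509 0.2528 0.1536] [-3.135  0.006  1.311] [ 0.15  0.33 -2.13] [-0.124 -0.     0.042] q6 0.662 tau6 0.006
```

Request:
{"fn": "play_rows", "kwargs": {
  "rows": [
    [0,[0,0,0],[0,0,0]],
    [0,[0,0,0],[0,0,0]]
  ]
}}

```text
time: 23.22
tool_pos: [0.4538, 0.2555, 0.1597]
ee_rot: [3.139, -0.002, 1.314]
wrist_force: [-0.5, 0.1, -0.5]
width: 0.0239
```

Request:
{"fn": "play_rows", "kwargs": {
  "rows": [
    [0,[0,0,0],[0,0,0]],
    [0,[0,0,0],[0,0,0]]
  ]
}}

```text
time: 23.38
tool_pos: [0.4531, 0.2556, 0.1587]
ee_rot: [3.141, -0.001, 1.315]
wrist_force: [0.9, -0.7, -0.8]
width: 0.0236
```

Settled at (0.453, 0.2556); adding 2.4 mm in y, then down.

Request:
{"fn": "play_rows", "kwargs": {
  "rows": [
    [0,[0,0.24,0],[0,0,0]],
    [0,[0,0.24,-1.5],[0,0,0]],
    [0,[0,0.24,-3],[0,0,0]],
    [0,[0,0.24,-4.5],[0,0,0]],
    [0,[0,0.24,-6],[0,0,0]],
    [0,[0,0.24,-6.8],[0,0,0]],
    [0,[0,0.24,-7.1],[0,0,0]],
    [0,[0,0.24,-7.1],[0,0,0]]
  ]
}}

```text
time: 24.05
tool_pos: [0.4526, 0.2579, 0.0867]
ee_rot: [-3.141, 0.001, 1.315]
wrist_force: [-0.0, 0.4, -1.6]
width: 0.024
```

```bash
python3 st.py
```

```text
24.05 [0.4526 0.2579 0.0867] [-3.141e+00  1.000e-03  1.315e+00] [-0.01  0.42 -1.56] [-0.057 -0.085 -0.019] q6 0.665 tau6 0.0
Tz [-0.019  0.027  0.015  0.018 -0.033] mean [-0.035 -0.059  0.002] F [ 0.09  0.35 -0.93] [ 3.140e+00 -1.000e-03  1.314e+00]
```

Free in the hole, about 1–2 mm above seating. Lowering the last bit and releasing.

Request:
{"fn": "play_rows", "kwargs": {
  "rows": [
    [0,[0,0,-0.1],[0,0,0]],
    [0,[0,0,-0.15],[0,0,0]],
    [0,[0,0,-0.15],[0,0,0]],
    [3,[0,0,-0.15],[0,0,0]],
    [5,[0,0,-0.15],[0,0,0]],
    [9.4,[0,0,-0.15],[0,0,0]],
    [9.4,[0,0,-0.15],[0,0,0]],
    [9.4,[0,0,-0.15],[0,0,0]]
  ]
}}

```text
time: 24.92
tool_pos: [0.453, 0.2578, 0.0857]
ee_rot: [3.141, -0.0, 1.314]
wrist_force: [0.2, -0.2, -0.3]
width: 0.0533
```

Request:
{"fn": "play_rows", "kwargs": {
  "rows": [
    [9.4,[0,0,0],[0,0,0]],
    [9.4,[0,0,0],[0,0,0]],
    [9.4,[0,0,0],[0,0,0]],
    [9.4,[0,0,0],[0,0,0]],
    [9.4,[0,0,0],[0,0,0]],
    [9.4,[0,0,0],[0,0,0]]
  ]
}}

```text
time: 25.42
tool_pos: [0.4529, 0.2578, 0.0855]
ee_rot: [3.142, 0.0, 1.315]
wrist_force: [-0.7, 0.3, 0.3]
width: 0.0917
```

Request:
{"fn": "play_rows", "kwargs": {
  "rows": [
    [9.4,[0,0,2],[0,0,0]],
    [9.4,[0,0,5],[0,0,0]],
    [9.4,[0,0,9],[0,0,0]],
    [9.4,[0,0,13],[0,0,0]],
    [9.4,[0,0,16],[0,0,0]],
    [9.4,[0,-3,19],[0,0,-0.1]],
    [9.4,[0,-7,20],[0,0,-0.2]],
    [9.4,[-1,-10,20],[0,0,-0.3]]
  ]
}}

```text
time: 26.08
tool_pos: [0.4449, 0.1565, 0.2896]
ee_rot: [3.135, -0.005, 1.01]
wrist_force: [0.2, -0.3, -0.1]
width: 0.094
```

Request:
{"fn": "play_rows", "kwargs": {
  "rows": [
    [9.4,[-1,-4,0],[0,0,-0.12]],
    [9.4,[-2,-8,0],[0,0,-0.24]],
    [9.4,[-3,-12,0],[0,0,-0.36]],
    [9.4,[-4,-12,0],[0,0,-0.48]],
    [9.4,[-4,-12,0],[0,0,-0.6]],
    [9.4,[-4,-12,0],[0,0,-0.6]],
    [9.4,[-4,-12,0],[0,0,-0.6]],
    [9.4,[-4,-12,0],[0,0,-0.6]]
  ]
}}

```text
time: 26.75
tool_pos: [0.403, 0.0381, 0.2855]
ee_rot: [3.142, 0.0, 0.418]
wrist_force: [-0.5, 0.5, 0.2]
width: 0.0939
```

```bash
python3 - <<'E'
from h import *
o=get_obs(); print(o['time'],np.round(o['tool_pos'],4),np.round(o['ee_rot'],3),o['width'])
s=cam('wrist'); B=ortho(s,.53,.02,.06,.035,390); A=ortho(s,.4525,.2575,.05,.13,390)
cv2.imwrite('pics/f.png',np.hstack([A,B]))
for n in ['scene','side']:
    s=cam(n); d=silhouettes(n,'driver')[0]; a=np.argwhere(d['mask']); print(n,d['confidence'],a.min(0),a.max(0),np.round([proj(s,(.453,.258,z)) for z in (.13,.064)],1))
E
```

```text
26.75 [0.403  0.0381 0.2855] [3.142 0.    0.418] 0.09388345772090183
scene 0.67 [118 304] [143 314] [[118.2 310.4]
 [139.5 309.7]]
side 0.73 [291 272] [316 285] [[295.9 277.8]
 [310.  278. ]]
```

View pics/f.png

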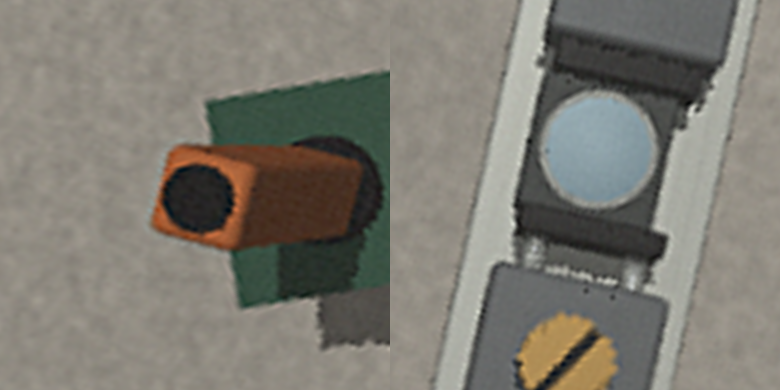

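The driver stands in its hole (left panel) and the jaw, cell and pad are closed up (right panel). The slot's angle (540,388)–(600,333) looks a bit short of what I expected, so I'll measure it precisely.

Request:
{"fn": "play_rows", "kwargs": {
  "rows": [
    [9.4,[1,-1,-2],[0,0,-0.1]],
    [9.4,[1.5,-1.5,-4],[0,0,-0.2]],
    [9.4,[1.5,-1.5,-7],[0,0,-0.25]],
    [9.4,[1.5,-1.5,-10],[0,0,-0.25]],
    [9.4,[1.5,-1.5,-10],[0,0,-0.25]],
    [9.4,[1.5,-1.5,-10],[0,0,-0.25]]
  ]
}}

```text
time: 27.5
tool_pos: [0.4167, 0.0231, 0.1841]
ee_rot: [-3.141, 0.004, 0.165]
wrist_force: [-0.2, 0.3, 1.1]
width: 0.0942
```

```bash
python3 - <<'E'
from h import *
import pickle
def slot(s,name):
    A=ortho(s,.4778,.0268,.018,.051,540); g=A.astype(int); n=540
    i,j=np.mgrid[:n,:n]; r=np.hypot(i-n/2,j-n/2)*36/n
    m=(r<11)&(g.max(2)<70)&(r>0)
    # keep largest component
    k,l,st,c=cv2.connectedComponentsWithStats(m.astype(np.uint8)); b=1+st[1:,4].argmax()
    p=np.argwhere(l==b); d=p-p.mean(0); w,v=np.linalg.eigh(d.T@d); e=v[:,1]
    print(name,'ang',np.degrees(np.arctan(e[1]/e[0])),'aspect',np.sqrt(w[1]/w[0]),'centre mm',(270-p.mean(0))*36/n)
    return cv2.resize(A,(390,390))
for f in ['v190','v10']: slot(pickle.load(open(f+'.pkl','rb'))[0],f)
s=cam('wrist'); o=get_obs(); print(np.round(o['tool_pos'],4))
cv2.imwrite('pics/g.png',np.hstack([slot(s,'now'),ortho(s,.53,.02,.05,.035,390)]))
E
```

```text
v190 ang 10.494322034340781 aspect 6.42531950916757 centre mm [-0.09064206  0.03651087]
v10 ang 9.822816686936664 aspect 8.4642729804712 centre mm [ 0.01619947 -0.07507353]
[0.4182 0.023  0.1864]
now ang -43.98112304083755 aspect 7.858022690202311 centre mm [0.11319569 0.12260509]
```

View pics/g.png

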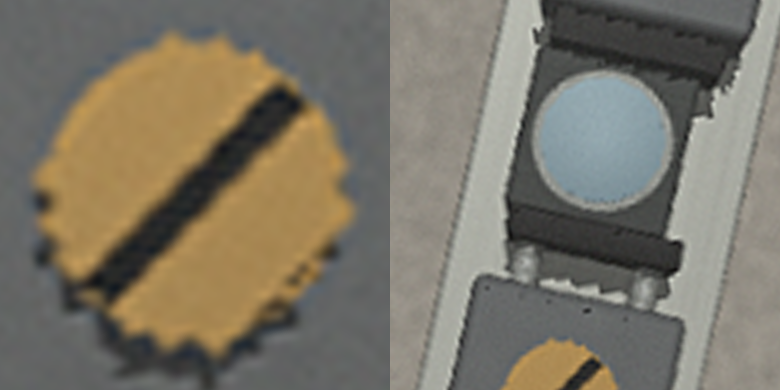

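```bash
python3 -c "
from bench import *
print(close_job())"
```

```text
the job is handed in; nothing more can be done
None
```

I tightened the clamp with the driver, stood the driver back in its stand and handed the job in at about 27.5 s. The estimated clamp force is 13–15 N, with nothing measuring it directly.

- **Clamping:** The blade was within about 1 mm of the slot floor the whole time. The side load on it peaked at about 3 N until I re-centred it. I turned until the torque averaged 0.272 N m against a running drag of 0.18 N m. That rise of 0.09 N m corresponds to about 15 N.
- **Last checks:** The driver is upright in its hole in the wrist, scene and side views. The jaw, lens cell and pad are closed up. The arm was clear of everything and nothing else was moved.
- **Disagreement:** The slot turned about 0.94 rad, roughly 0.28 rad less than the tool. Blade play explains about 0.1 rad of that. I put the rest down to elastic twist in the grip, since the handle came out still square to the jaws, but I did not confirm it. Working from the angle alone gives 9–14 N, somewhat below the torque estimate but still inside the 8–25 N window.

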